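# Third hand: press a board on a sprung fence until the gauge reads green

### The job

Take the long pale wooden board that lies just to the right of the grey and blue pressure jig, lay it flat on the jig's bed and press its long side squarely against the aluminium sprung fence, its middle on the fence's red centre line, until the black pointer stands in the green zone of the gauge. Do not drive the springs to their stop, and leave the other things on the bench where they are. Finish while still pressing: the program ends with the gripper holding the board steadily there so that a colleague can fasten it.

Things in the scene. Friction and masses are not known exactly. Their poses are not given: they have to be found in the camera images.
- board: Pale wooden board, 36 x 110 x 18 mm (x, y, z), about 44 g; too long for most grippers end to end, so it is gripped across its 36 mm width. Starts flat on the bench, right (-y) of the jig, near the dark block. Origin at the centre of its underside; y along its length, z up; it may be turned end for end.
- jig: Fixed pressure jig. Origin: centre of the bed's underside; x: pressing direction (to the fence, roughly away from the robot); y: along the fence. Grey bed 180 x 130 mm (x, y), top 12 mm above the origin, free from x = -90 to -5 mm. Blue spring housing from x = 42 to 90 mm, top 38 mm above the origin, carrying a gauge: white, then green, white, red along +x.
- fence_face (a point): Centre of the front (-x) face of the aluminium sprung fence, on its red centre line, 21 mm above the bench, which is the middle of the height of a board lying on the bed; it moves with the fence; axes as the jig's. The face is 126 mm long and 23 mm high, top at 36 mm. With no pressure it stands at x = -5 mm of the jig.
- fence (a joint): Travel of the sprung fence along the jig's +x, in m: 0 unpressed, 0.030 at the hard stop. Springs give 0.8 N per mm, so about 8 to 16 N over the green zone. A black pointer on the fence reads the travel: its far edge is in the green from 0.010 to 0.020 and in the red from about 0.028. The fence returns when let go.
- dark_block: Bystander: dark brown wood block 40 x 62 x 28 mm, not the board to use; origin at the centre of its underside.
- bench_brush: Bystander: bench brush with a wooden handle and black bristles, 52 x 272 x 53 mm; origin under its middle.
- cork_block: Bystander: cork block 62 x 100 x 34 mm; origin at the centre of its underside.
- sanding_block: Bystander: hand sanding block with white dome, lying on the tree slice, 62 x 105 x 42 mm; origin at the centre of its underside.

How it is judged:
On the way, in this order (a step that is already met when the one before it is completed fails the run):
1. the board lies flat on the bed of the jig (angle between board's own z axis and vertical below 0.08 rad and z of board in the frame of jig between 0.008 and 0.017 m and x of board in the frame of jig between -0.09 and 0.03 m and y of board in the frame of jig between -0.06 and 0.06 m), for 0.1 s.
2. the gripper presses the board squarely against the fence with the pointer in the green (all of step 1 and value of joint fence between 0.009 and 0.022 m and contact force between board and fence between 6 and 22 N and contact force between any of the fingers, the arm and board above 4 N and angle between the y axis of board and the y axis of jig, either way round below 0.06 rad and x of board in the frame of fence_face between -0.022 and -0.014 m and y of board in the frame of fence_face between -0.012 and 0.012 m), for 0.5 s.
At the end, for the whole second after the job is handed in: The board lies flat on the bed (tilt < 0.08 rad), its long side touching the fence (within 0.06 rad), its middle within 12 mm of the centre line; the gripper still presses it (> 4 N), fence travel 9 to 22 mm, force of the board on the fence 6 to 22 N, at rest (all of step 2 and linear speed of board below 0.01 m/s); the arm keeps its last pose, push and grip.
It fails at once if the fence springs are driven to their stop (travel over 29 mm) (value of joint fence above 0.029 m).
It fails at once if another thing on the bench is displaced by more than 30 mm (distance of any of dark_block, bench_brush, cork_block, sanding_block from where it was at the start of the episode above 0.03 m).
It also fails if it takes over 51 s, if anything falls off the work surface, if the arm or the gripper's body presses on something with over 40 N, if the wrist force passes 120 N, or if a joint passes its speed limit or range.

### The arm

A 6-joint arm with a two-finger parallel gripper is mounted at the origin on a cart in front of the work surface, level with it; the furniture and walls round the work are solid. World frame = base frame: x ahead of the robot, y to its left, z up, the work surface at z = 0. Lengths are in m, angles in rad, forces in N, time in s.
With the tool pointing down it reaches from about 0.35 to 0.975 m from the base axis. Payload 4.9 kg.
Tool frame: the origin (TCP) lies on the centre line of the jaws, within the pads' length; the fingertips stand manip.tip_reach ahead of it and the grasp point (between the pads) is the TCP (manip.tip_reach is the distance from the TCP to the fingertips, in m); z points along the fingers, y is the line along which they close (so a half turn about z gives the same grasp; the last joint's range is limited). The gripper opens to 85 mm and grips with 20 to 120 N. Pads are 22 mm wide; open, the fingers measure 114 mm over their backs; the gripper's body (76 mm by 85 mm) begins 54 mm behind the grasp point. The pads swing forward as they close: fully open they stand 13 mm farther back than shut.
Start: joints at [-1.356, 0.053, 1.613, -0, 1.476, -0.119], TCP at [0.205, -0.59, 0.25] pointing down, gripper open.
Joint ranges: [-3.01, 3.01], [-1.01, 2.22], [0.06, 2.58], [-1.02, 4.17], [0.09, 2.62], [-3.14, 3.14]. Speed limits (rad/s): [2.57, 2.57, 3.14, 3.14, 3.14, 3.14].

### API

Orientations are given as a unit quaternion [w, x, y, z].
In Python, from plant import manip gives the robot as it stands. The module is installed in compiled form; this text tells all that it offers.
- The arm moves only by the tool move_arm, never from a script. Its argument "rows" is a list of rows, each a list of 7 numbers: the shift along the tool's x, y, z in cm, then the turn, a rotation vector about the tool's x, y, z in degrees, then the opening, from -1 (shut) to 1 (fully open). In form: [[tx, ty, tz, ax, ay, az, jaw], ...]. A call has 1 to 20 rows; each row shifts and turns the commanded pose from where the row before left it, along the tool's axes as they then stand; what a row does not reach is not made up. A row lasts 1/12 s, in which the tool goes at most 41.7 mm and 7.16 degrees, less where a joint would pass 70% of its speed; a pose out of reach is approached as far as the arm can. A call is refused whole if a number of a shift passes 4.17 or a number of a turn 7.16, either way. A call with a gripper value outside its range is refused whole. The fingers move at their own pace and stop on an object; the grip force is fixed at half the most. Time passes only in rows, so rows that do not move let the fingers close. It gives the time, the measured TCP pose, the force, the opening and the grip force at its end, in the units of the state.
- manip.state(): the state, without advancing time (a new reading comes with each control period).
- manip.grab_frame(name): name is "side" or "top"; returns a dict with "img" (420x560x3 uint8, blue, green, red), "mtx" (3x3 intrinsics, pixels), "R" (3x3) and "t" (3): a world point X has camera coordinates R X + t. Camera axes: x right, y down, z forward; pixel columns grow to the right and rows downward; lengths in m; the calibration is good to about 2 mm. A picture is of the moment at which its call begins. There is no depth.
- manip.job_done(): hands the job in; it is judged then, once.
The state is a dict: "time": time; "joint_pos": joint angles; "joint_vel": joint speeds; "joint_efforts": joint torques, N m; "tool_pos": TCP position; "tool_rot": TCP orientation; "contact_force": force on the tool from outside, world axes, zero at the start; "ft_torque": the same for the moment, N m; "gripper_width": opening from 0.0 (shut) to 1.0 (fully open); "grasp_force": force on a finger pad.
Only numpy, scipy, OpenCV 4.12 (cv2) and the standard library are available. Lean on these libraries where they do the work, as an engineer would, in place of code of your own. Each camera call takes 0.05 s, during which the arm holds its last target. There are 200 camera calls.

## Working session

There is one attempt and no reset: what is moved stays moved. The work goes in short steps, Python scripts to look and compute and a tool call to move; the robot and the scene stay as the last step left them, time stands still between calls to the robot, and variables do not carry over. Pictures are saved under pics/ and viewed, at most 10 in all, crops included, and the job is handed in when it is done.

Besides the shell and the picture viewer there is one more tool, called after ">>>" by a JSON object that holds its "api" and its "payload", one argument or row to a line. move_arm: Moves the arm, as the interface text tells. Its arguments: {"type":"object","properties":{"rows":{"type":"array","items":{"type":"array","items":{"type":"number"}}}},"required":["rows"]}

```bash
mkdir -p pics; python3 - <<'E'
from plant import manip
import cv2,pickle
s=manip.state();print({k:s[k] for k in('time','tool_pos','tool_rot','contact_force','gripper_width')},manip.tip_reach)
for n in("top","side"):
    f=manip.grab_frame(n);pickle.dump(f,open(f"pics/{n}0.pkl","wb"));cv2.imwrite(f"pics/{n}0.png",f["img"])
    print(n,f["mtx"].round(1).tolist(),(-f["R"].T@f["t"]).round(3),f["R"].round(3).tolist())
E
```

```text
{'time': 0.0, 'tool_pos': array([ 0.20463294, -0.58991766,  0.24904683]), 'tool_rot': array([-1.03840603e-03,  9.86104244e-01,  1.66124471e-01, -4.86637315e-05]), 'contact_force': array([0.55893199, 0.09137605, 0.7957466 ]), 'gripper_width': 1.0047531202605775} 0.019
top [[466.2, 0.0, 278.0], [0.0, 466.2, 208.9], [0.0, 0.0, 1.0]] [ 0.331 -0.179  1.283] [[0.01, -1.0, -0.021], [-0.994, -0.008, -0.11], [0.109, 0.022, -0.994]]
side [[499.5, 0.0, 268.5], [0.0, 499.5, 210.8], [0.0, 0.0, 1.0]] [0.314 0.842 0.953] [[-0.986, -0.166, -0.017], [-0.096, 0.647, -0.756], [0.137, -0.744, -0.654]]
```

View pics/top0.png

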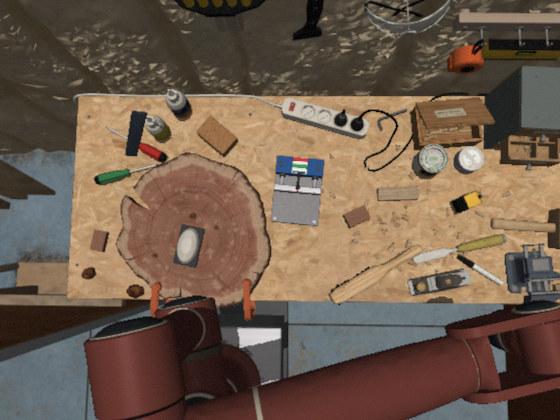

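View pics/side0.png

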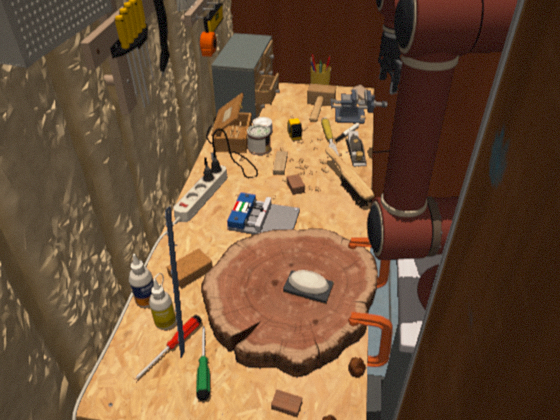

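The top view shows the jig at about (298,190), the board at (398,194), the dark block at (357,216) and the brush at (380,275). In the side view the board is at (281,161) and the jig at (260,212). I'll zoom in on both.

```bash
python3 - <<'E'
import cv2,numpy as np
a=cv2.imread("pics/top0.png")[145:235,262:432];b=cv2.imread("pics/side0.png")[140:240,220:320]
cv2.imwrite("pics/z1.png",np.hstack([cv2.resize(a[:,:80],None,fx=5,fy=5,interpolation=2),cv2.resize(b,(400,400),interpolation=2)[:, :].copy() if 0 else cv2.resize(b,(390,450),interpolation=2)]))
cv2.imwrite("pics/z2.png",cv2.resize(a[:,80:],None,fx=5,fy=5,interpolation=2))
E
```

```text
(no output)
```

View pics/z1.png

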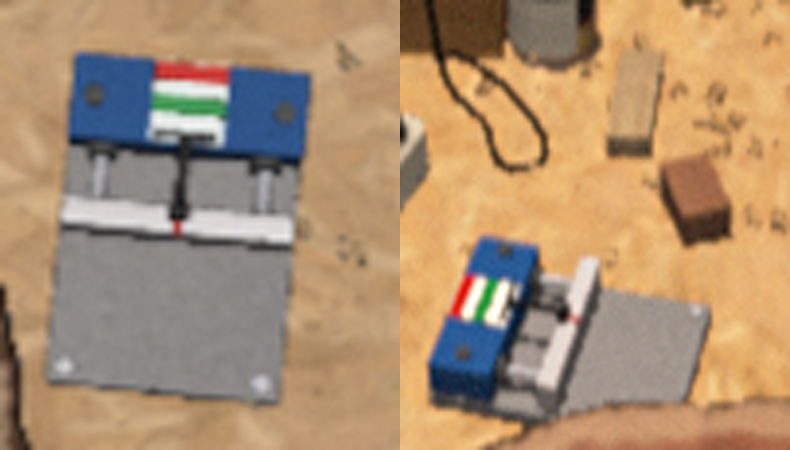

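View pics/z2.png

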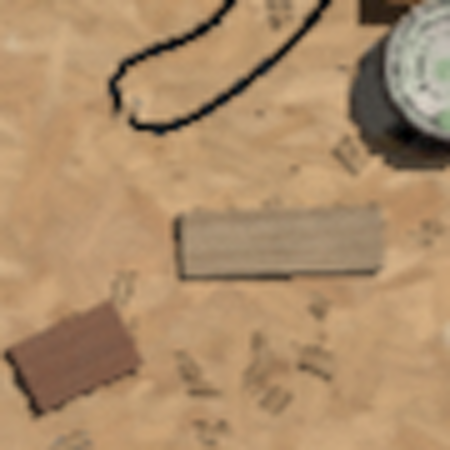

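The zooms show the jig turned a few degrees, with the red fence mark at z1 (178,228) in the top view and (572,320) in the side view. The board is nearly aligned with world y, and its top face is clear in both views. Next I measure with masks.

```bash
cat >h.py <<'E'
import cv2,numpy as np,pickle
def load(n): return pickle.load(open(f"pics/{n}.pkl","rb"))
def P(f): return f["mtx"]@np.c_[f["R"],f["t"]]
def ray(f,uv,z):
    C=-f["R"].T@f["t"]; d=f["R"].T@np.linalg.inv(f["mtx"])@np.array([*uv,1.]); return C+d*(z-C[2])/d[2]
def tri(f,g,a,b):
    X=cv2.triangulatePoints(P(f),P(g),np.array(a,float),np.array(b,float)).ravel(); return X[:3]/X[3]
def comp(mask,roi,k=0):
    x0,y0,x1,y1=roi; m=np.zeros_like(mask); m[y0:y1,x0:x1]=mask[y0:y1,x0:x1]
    n,l,s,c=cv2.connectedComponentsWithStats(m,connectivity=4); i=1+np.argmax(s[1:,4])
    return (l==i).astype(np.uint8), s[i], c[i]
def quad(m):  # corner quadrilateral by area-preserving minAreaRect
    pts=cv2.findNonZero(cv2.resize(m*255,None,fx=4,fy=4,interpolation=cv2.INTER_LINEAR).__gt__(127).astype(np.uint8)).reshape(-1,2)
    r=cv2.minAreaRect(pts.astype(np.float32)); return (cv2.boxPoints(r)+.5)/4-.5
E
python3 - <<'E'
from h import *
F={n:load(n+"0") for n in("top","side")}
rois={"top":dict(board=(370,180,425,207),jig=(268,150,330,232),),"side":dict(board=(268,145,290,178),jig=(222,188,305,240))}
res={}
for n,f in F.items():
    hsv=cv2.cvtColor(f["img"],cv2.COLOR_BGR2HSV).astype(int);H,S,V=hsv[...,0],hsv[...,1],hsv[...,2]
    x0,y0,x1,y1=rois[n]["board"]
    print(n,"S/V samples board",(S[190:198,385:410].mean(),V[190:198,385:410].mean(),S[205:210,385:410].mean()) if n=="top" else (S[152:168,278:282].mean(),V[152:168,278:282].mean(),S[165:172,262:268].mean()))
    for nm,mask in dict(board=((S<105)&(V>105)),blue=((abs(H-110)<14)&(S>110)),red=(((H<8)|(H>172))&(S>110)),white=((S<40)&(V>165)),grey=((S<50)&(V>60)),green=((abs(H-60)<20)&(S>90))).items():
        m,s,c=comp(mask.astype(np.uint8),rois[n]["board" if nm=="board" else "jig"])
        q=quad(m);print(n,nm,s.tolist(),c.round(2),q.round(1).tolist())
E
```

```text
top S/V samples board (np.float64(80.72), np.float64(163.385), np.float64(102.84))
top board [370, 180, 55, 27, 1006] [396.52 191.76] [[369.6000061035156, 179.60000610351562], [424.3999938964844, 179.60000610351562], [424.3999938964844, 206.39999389648438], [369.6000061035156, 206.39999389648438]]
top blue [276, 156, 22, 19, 257] [284.23 165.11] [[275.0, 173.1999969482422], [276.6000061035156, 155.10000610351562], [298.8999938964844, 157.1999969482422], [297.29998779296875, 175.1999969482422]]
top red [293, 157, 15, 5, 53] [299.81 158.91] [[292.3999938964844, 160.3000030517578], [292.79998779296875, 156.10000610351562], [307.70001220703125, 157.3000030517578], [307.29998779296875, 161.60000610351562]]
top white [299, 187, 22, 6, 106] [309.69 189.62] [[298.3999938964844, 191.39999389648438], [298.8999938964844, 185.8000030517578], [320.79998779296875, 187.8000030517578], [320.29998779296875, 193.39999389648438]]
top grey [271, 173, 51, 53, 2163] [296.04 199.9 ] [[270.20001220703125, 221.6999969482422], [274.79998779296875, 171.89999389648438], [322.0, 176.39999389648438], [317.2999877
[... 828 characters left out ...]
00030517578, 200.5], [238.89999389648438, 202.0], [234.60000610351562, 210.6999969482422]]
side white [248, 210, 17, 16, 121] [257.23 218.01] [[247.10000610351562, 222.3000030517578], [253.0, 207.60000610351562], [265.1000061035156, 212.39999389648438], [259.20001220703125, 227.10000610351562]]
side grey [228, 197, 71, 37, 1289] [269.01 217.65] [[224.10000610351562, 202.39999389648438], [296.20001220703125, 192.6999969482422], [300.8999938964844, 227.1999969482422], [228.8000030517578, 236.89999389648438]]
side green [239, 202, 6, 9, 22] [241.5 206. ] [[238.10000610351562, 210.0], [242.60000610351562, 200.89999389648438], [244.89999389648438, 202.0], [240.39999389648438, 211.10000610351562]]
```

```bash
cat >>h.py <<'E'
zt=lambda p:(262+p[0]/5-.4,145+p[1]/5-.4)
zb=lambda p:(342+p[0]/5-.4,145+p[1]/5-.4)
zs=lambda p:((p[0]-400)/3.9+219.6,140+p[1]/4.5-.4)
E
python3 - <<'E'
from h import *
T,S=load("top0"),load("side0")
print("board corners");B=[]
for a,b in [((180,212),(608,137)),((182,273),(652,137)),((383,206),(625,52)),((380,270),(662,52))]:
    X=tri(T,S,zb(a),zs(b));r=ray(T,zb(a),.018);B.append(r);print(X.round(4),r.round(4))
B=np.array(B);d=B[:2].mean(0)-B[2:].mean(0);print("ctr",B.mean(0).round(4),"len",np.linalg.norm(d),"w",np.linalg.norm(B[::2].mean(0)-B[1::2].mean(0)),"yaw",np.degrees(np.arctan2(-d[0],d[1])))
print("red/green tri",tri(T,S,(299.81,158.91),(235.24,205.41)).round(4),tri(T,S,(299.49,165.74),(241.5,206)).round(4))
print("redmark",tri(T,S,zt((178,226)),zs((572,320))).round(4),ray(T,zt((178,222)),.036).round(4))
J={k:ray(T,zt(p),z).round(4) for k,p,z in [("bedBL",(48,382),.012),("bedBR",(280,402),.012),("hTL",(78,54),.038),("hTR",(310,74),.038),("fL",(62,222),.036),("fR",(292,243),.036)]}
print(J)
for a,b in [("bedBL","bedBR"),("hTL","hTR"),("fL","fR")]:
    d=J[a]-J[b];print(a,np.linalg.norm(d),np.degrees(np.arctan2(-d[0],d[1])),(J[a]+J[b])/2)
d=(J["hTL"]+J["hTR"]-J["bedBL"]-J["bedBR"])/2;print("axis",np.linalg.norm(d[:2]),np.degrees(np.arctan2(d[1],d[0])))
for n,p in [("block",zb((73,350))),("brushtop",(331,297)),("brush",(415,252)),("brush",(385,262)),("can",(432,160)),("treeR",(270,215))]: print(n,ray(T,p,.025).round(3))
s=__import__("plant").manip.state();from scipy.spatial.transform import Rotation as R
q=s["tool_rot"];print(R.from_quat([*q[1:],q[0]]).as_matrix().round(3).tolist())
E
```

```text
board corners
[ 0.5309 -0.4229  0.0143] [ 0.5324 -0.4221  0.018 ]
[ 0.4956 -0.4228  0.0182] [ 0.4988 -0.4227  0.018 ]
[ 0.5347 -0.5343  0.0113] [ 0.5364 -0.5324  0.018 ]
[ 0.5005 -0.5303  0.0169] [ 0.5012 -0.53    0.018 ]
ctr [ 0.5172 -0.4768  0.018 ] len 0.10879349565992631 w 0.0344195984046339 yaw 1.706627926263188
red/green tri [ 0.6039 -0.2091  0.0372] [ 0.5852 -0.2082  0.0379]
redmark [ 0.5201 -0.2025  0.0333] [ 0.5226 -0.2023  0.036 ]
{'bedBL': array([ 0.4373, -0.1322,  0.012 ]), 'bedBR': array([ 0.4274, -0.2589,  0.012 ]), 'hTL': array([ 0.6143, -0.1474,  0.038 ]), 'hTR': array([ 0.6039, -0.2734,  0.038 ]), 'fL': array([ 0.5221, -0.1397,  0.036 ]), 'fR': array([ 0.5116, -0.2638,  0.036 ])}
bedBL 0.127086191224696 -4.4678613618625445 [ 0.43235 -0.19555  0.012  ]
hTL 0.1264284778046465 -4.718479498676479 [ 0.6091 -0.2104  0.038 ]
fL 0.12454340608799808 -4.836230823773177 [ 0.51685 -0.20175  0.036  ]
axis 0.17737272901999335 -4.802539023184277
block [ 0.455 -0.362  0.025]
brushtop [ 0.235 -0.294  0.025]
brush [ 0.356 -0.518  0.025]
brush [ 0.329 -0.438  0.025]
can [ 0.607 -0.569  0.025]
treeR [ 0.453 -0.129  0.025]
[[0.945, 0.328, -0.0], [0.328, -0.945, 0.002], [0.0, -0.002, -1.0]]
```

>>> {"api": "move_arm", "payload": {
  "rows": [
    [0,0,0,0,0,-6.6,0.4],
    [0,0,0,0,0,-6.6,0.4],
    [0,0,0,0,0,-6.6,0.4],
    [0,0,0,0,0,-6.6,0.4],
    [0,0,0,0,0,-6.6,0.4],
    [0,0,0,0,0,-6.6,0.4],
    [0,0,0,0,0,-6.6,0.4],
    [0,0,0,0,0,-6.6,0.4],
    [0,0,0,0,0,-6.6,0.4],
    [0,0,0,0,0,-6.6,0.4],
    [0,0,0,0,0,-6.6,0.4],
    [0,0,0,0,0,0,0.4]
  ]
}}

```text
time: 1.1
tool_pos: [0.2047, -0.5902, 0.2496]
tool_rot: [-0.001, 0.696, 0.718, 0.0]
contact_force: [0.2, -0.7, -0.6]
gripper_width: 0.699
grasp_force: 0.0
```

```bash
cat >>h.py <<'E'
def go(target,yaw):  # shift in tool axes (cm) and turn about tool z (deg) so tool y points at yaw (deg)
    from plant import manip; from scipy.spatial.transform import Rotation as R
    s=manip.state();q=s["tool_rot"];M=R.from_quat([*q[1:],q[0]]).as_matrix()
    a=np.degrees(np.arctan2(M[1,1],M[0,1]))
    print("t",s["time"],"tcp",s["tool_pos"].round(4),"yaw",a.round(2),"zdir",M[:,2].round(3),"F",s["contact_force"].round(1),"w",round(s["gripper_width"]*85,1),"gf",round(s["grasp_force"],1))
    print("shift cm",(M.T@(np.array(target)-s["tool_pos"])*100).round(2),"turn",round(-((yaw-a+180)%360-180),2))
E
python3 -c "from h import *;go((.517,-.477,.12),1.7)"
```

```text
t 1.1 tcp [ 0.2047 -0.5902  0.2496] yaw 1.83 zdir [-0.     0.001 -1.   ] F [ 0.2 -0.7 -0.6] w 59.4 gf 0.0
shift cm [10.3  31.58 12.96] turn 0.13
```

>>> {"api": "move_arm", "payload": {
  "rows": [
    [0.86,2.63,0.5,0,0,0,0.4],
    [0.86,2.63,0.5,0,0,0,0.4],
    [0.86,2.63,0.5,0,0,0,0.4],
    [0.86,2.63,0.5,0,0,0,0.4],
    [0.86,2.63,0.5,0,0,0,0.4],
    [0.86,2.63,0.5,0,0,0,0.4],
    [0.86,2.63,0.5,0,0,0,0.4],
    [0.86,2.63,1.5,0,0,0,0.4],
    [0.86,2.63,1.5,0,0,0,0.4],
    [0.86,2.63,1.5,0,0,0,0.4],
    [0.86,2.63,1.5,0,0,0,0.4],
    [0.86,2.63,1.5,0,0,0,0.4],
    [0,0,1,0,0,0,0.4],
    [0,0,0,0,0,0,0.4],
    [0,0,0,0,0,0,0.4]
  ]
}}

```text
time: 2.35
tool_pos: [0.5163, -0.4775, 0.1291]
tool_rot: [-0.001, 0.697, 0.717, -0.0]
contact_force: [0.0, 0.0, 0.0]
gripper_width: 0.701
grasp_force: 0.0
```

```bash
python3 - <<'E'
from h import *
from plant import manip
go((.517,-.477,.022),1.7)
T=manip.grab_frame("top");S=manip.grab_frame("side")
pickle.dump(T,open("pics/top1.pkl","wb"));pickle.dump(S,open("pics/side1.pkl","wb"))
a=cv2.resize(T["img"][140:240,340:440],(400,400),interpolation=2);b=cv2.resize(S["img"][90:190,230:330],(400,400),interpolation=2)
cv2.imwrite("pics/z3.png",np.hstack([a,b]))
E
```

```text
t 2.35 tcp [ 0.5163 -0.4775  0.1291] yaw 1.65 zdir [-0.002  0.002 -1.   ] F [0. 0. 0.] w 59.6 gf 0.0
shift cm [ 0.03  0.09 10.71] turn -0.05
```

View pics/z3.png

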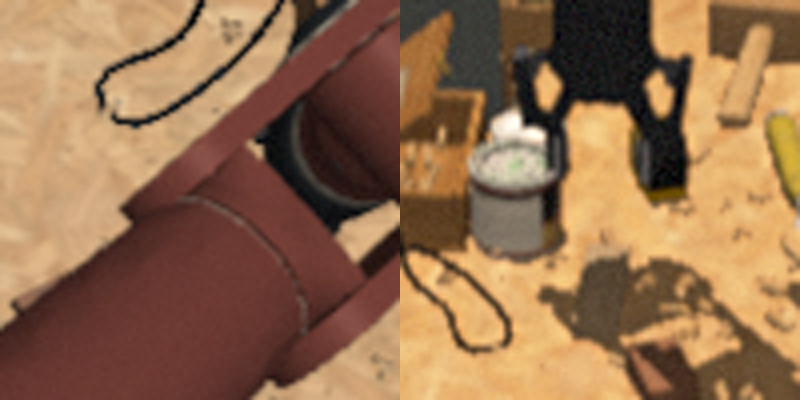

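The side view shows the open fingers straddling the board line, well clear of the can and the dark block. Descending.

>>> {"api": "move_arm", "payload": {
  "rows": [
    [0,0.1,2,0,0,0,0.4],
    [0,0,2,0,0,0,0.4],
    [0,0,2,0,0,0,0.4],
    [0,0,2,0,0,0,0.4],
    [0,0,1,0,0,0,0.4],
    [0,0,0.5,0,0,0,0.4],
    [0,0,0.4,0,0,0,0.4],
    [0,0,0.4,0,0,0,0.4],
    [0,0,0.4,0,0,0,0.4],
    [0,0,0,0,0,0,0.4],
    [0,0,0,0,0,0,0.4]
  ]
}}

```text
time: 3.37
tool_pos: [0.5183, -0.478, 0.0238]
tool_rot: [0.0, 0.696, 0.718, -0.0]
contact_force: [-0.4, 0.0, 0.6]
gripper_width: 0.698
grasp_force: 0.0
```

>>> {"api": "move_arm", "payload": {
  "rows": [
    [0,0,0,0,0,0,-0.5],
    [0,0,0,0,0,0,-0.5],
    [0,0,0,0,0,0,-0.5],
    [0,0,0,0,0,0,-0.5],
    [0,0,0,0,0,0,-0.5],
    [0,0,0,0,0,0,-0.5],
    [0,0,0,0,0,0,-0.5],
    [0,0,0,0,0,0,-0.5]
  ]
}}

```text
time: 4.03
tool_pos: [0.5186, -0.4783, 0.0243]
tool_rot: [0.001, 0.696, 0.718, -0.0]
contact_force: [-0.9, 1.3, 6.0]
gripper_width: 0.4
grasp_force: 63.2
```

>>> {"api": "move_arm", "payload": {
  "rows": [
    [0,0,-0.5,0,0,0,-0.5],
    [0,0,-1,0,0,0,-0.5],
    [0,0,-2,0,0,0,-0.5],
    [0,0,-2,0,0,0,-0.5],
    [0,0,-2,0,0,0,-0.5],
    [0,0,-2,0,0,0,-0.5],
    [0,0,0,0,0,2.1,-0.5],
    [0,0,0,0,0,2.1,-0.5],
    [0,0,0,0,0,2.1,-0.5],
    [0,0,0,0,0,0,-0.5],
    [0,0,0,0,0,0,-0.5]
  ]
}}

```text
time: 4.95
tool_pos: [0.5178, -0.4775, 0.1181]
tool_rot: [-0.0, 0.734, 0.679, -0.0]
contact_force: [-0.3, 0.2, -0.4]
gripper_width: 0.4
grasp_force: 62.5
```

```bash
python3 -c "from h import *;go((.4647,-.198,.12),-4.7)"
```

```text
t 4.95 tcp [ 0.5178 -0.4775  0.1181] yaw -4.52 zdir [-0.001  0.001 -1.   ] F [-0.3  0.2 -0.4] w 34.0 gf 62.5
shift cm [27.44 -7.5  -0.17] turn 0.18
```

>>> {"api": "move_arm", "payload": {
  "rows": [
    [1.96,-0.54,0,0,0,0,-0.5],
    [1.96,-0.54,0,0,0,0,-0.5],
    [1.96,-0.54,0,0,0,0,-0.5],
    [1.96,-0.54,0,0,0,0,-0.5],
    [1.96,-0.54,0,0,0,0,-0.5],
    [1.96,-0.54,0,0,0,0,-0.5],
    [1.96,-0.54,0,0,0,0,-0.5],
    [1.96,-0.54,0,0,0,0,-0.5],
    [1.96,-0.54,0,0,0,0,-0.5],
    [1.96,-0.54,0,0,0,0,-0.5],
    [1.96,-0.54,0,0,0,0,-0.5],
    [1.96,-0.54,0,0,0,0,-0.5],
    [1.96,-0.54,0,0,0,0,-0.5],
    [1.96,-0.54,0,0,0,0.2,-0.5],
    [0,0,0,0,0,0,-0.5],
    [0,0,0,0,0,0,-0.5],
    [0,0,0,0,0,0,-0.5]
  ]
}}

```text
time: 6.37
tool_pos: [0.4648, -0.1986, 0.1185]
tool_rot: [0.0, 0.736, 0.677, -0.0]
contact_force: [-0.0, 0.1, -0.4]
gripper_width: 0.397
grasp_force: 62.5
```

```bash
python3 - <<'E'
from h import *
from plant import manip
go((.4647,-.198,.037),-4.7)
T=manip.grab_frame("top");S=manip.grab_frame("side")
a=cv2.resize(T["img"][145:245,250:350],(400,400),interpolation=2);b=cv2.resize(S["img"][150:250,210:310],(400,400),interpolation=2)
cv2.imwrite("pics/z4.png",np.hstack([a,b]))
E
```

```text
t 6.3667 tcp [ 0.4648 -0.1986  0.1185] yaw -4.74 zdir [ 0.    -0.001 -1.   ] F [-0.   0.1 -0.4] w 33.8 gf 62.5
shift cm [ 0.06 -0.02  8.15] turn -0.04
```

View pics/z4.png

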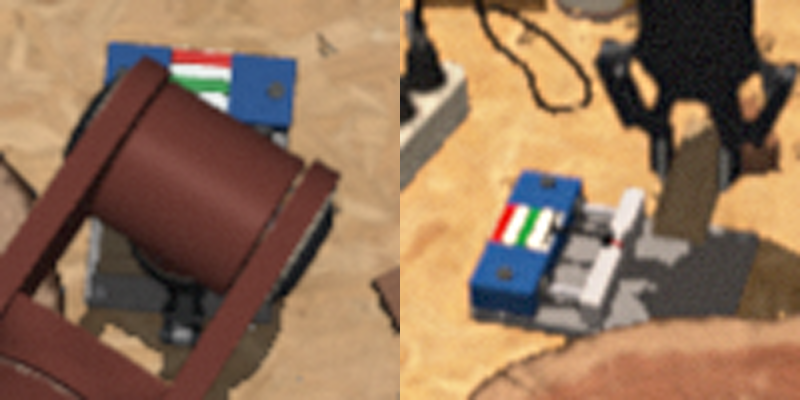

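The board is held level over the bed at side-view (690,190), with the fence clear. Lowering.

>>> {"api": "move_arm", "payload": {
  "rows": [
    [0,0,1.5,0,0,0,-0.5],
    [0,0,1.5,0,0,0,-0.5],
    [0,0,1.5,0,0,0,-0.5],
    [0,0,1.5,0,0,0,-0.5],
    [0,0,0.7,0,0,0,-0.5],
    [0,0,0.4,0,0,0,-0.5],
    [0,0,0.3,0,0,0,-0.5],
    [0,0,0.2,0,0,0,-0.5],
    [0,0,0.2,0,0,0,-0.5],
    [0,0,0.2,0,0,0,-0.5],
    [0,0,0.1,0,0,0,-0.5],
    [0,0,0,0,0,0,-0.5],
    [0,0,0,0,0,0,-0.5]
  ]
}}

```text
time: 7.55
tool_pos: [0.4648, -0.1983, 0.0375]
tool_rot: [0.0, 0.736, 0.677, 0.0]
contact_force: [0.3, 1.0, -0.7]
gripper_width: 0.401
grasp_force: 62.5
```

>>> {"api": "move_arm", "payload": {
  "rows": [
    [0,0,0.1,0,0,0,-0.5],
    [0,0,0,0,0,0,-0.5],
    [0,0,0,0,0,0,-0.5],
    [0,0,0,0,0,0,0.1],
    [0,0,0,0,0,0,0.1],
    [0,0,0,0,0,0,0.1],
    [0,0,0,0,0,0,0.1],
    [0,0,-0.5,0,0,0,0.1],
    [0,0,-1,0,0,0,0.1],
    [0,0,-2,0,0,0,0.1],
    [0,0,-2,0,0,0,0.1],
    [0,0,-2,0,0,0,0.1],
    [0,0,0,0,0,0,0.1]
  ]
}}

```text
time: 8.63
tool_pos: [0.4676, -0.2, 0.1171]
tool_rot: [0.005, 0.736, 0.677, 0.001]
contact_force: [0.8, -1.1, 0.3]
gripper_width: 0.552
grasp_force: 0.0
```

```bash
python3 - <<'E'
from h import *
from plant import manip
print(manip.state()["joint_pos"].round(2))
go((.39,-.196,.12),85.3)
E
```

```text
[-0.55 -0.11  2.01  0.    1.24 -0.47]
t 8.6333 tcp [ 0.4676 -0.2     0.1171] yaw -4.77 zdir [ 0.008 -0.005 -1.   ] F [ 0.8 -1.1  0.3] w 46.9 gf 0.0
shift cm [-0.25 -7.76 -0.36] turn -90.07
```

```bash
python3 - <<'E'
from h import *
S=load("side1");C=-S["R"].T@S["t"]
for p in [(665,202),(640,195),(685,195),(548,247)]:
    uv=(230+(p[0]-400)/4-.4,90+p[1]/4-.4);d=S["R"].T@np.linalg.inv(S["mtx"])@[*uv,1.]
    for y in(-.4665,-.4775):print(p,(C+d*(y-C[1])/d[1]).round(4))
E
```

```text
(665, 202) [ 0.463  -0.4665  0.1041]
(665, 202) [ 0.4643 -0.4775  0.0969]
(640, 195) [ 0.4826 -0.4665  0.1087]
(640, 195) [ 0.484  -0.4775  0.1016]
(685, 195) [ 0.4476 -0.4665  0.1118]
(685, 195) [ 0.4488 -0.4775  0.1048]
(548, 247) [ 0.5561 -0.4665  0.0534]
(548, 247) [ 0.5582 -0.4775  0.0458]
```

>>> {"api": "move_arm", "payload": {
  "rows": [
    [0,-2,0,0,0,0,0.4],
    [0,-2,0,0,0,0,0.4],
    [0,-1.3,0,0,0,0,0.4],
    [0,0,0,0,0,-7,0.4],
    [0,0,0,0,0,-7,0.4],
    [0,0,0,0,0,-7,0.4],
    [0,0,0,0,0,-7,0.4],
    [0,0,0,0,0,-7,0.4],
    [0,0,0,0,0,-7,0.4],
    [0,0,0,0,0,-7,0.4],
    [0,0,0,0,0,-7,0.4],
    [0,0,0,0,0,-7,0.4],
    [0,0,0,0,0,-7,0.4],
    [0,0,0,0,0,-7,0.4],
    [0,0,0,0,0,-7,0.4],
    [0,0,0,0,0,-6,0.4],
    [0,0,0,0,0,0,0.4],
    [0,0,0,0,0,0,0.4]
  ]
}}

```text
time: 10.13
tool_pos: [0.4117, -0.1937, 0.1112]
tool_rot: [-0.0, 0.043, 0.999, 0.0]
contact_force: [0.3, 0.1, -0.8]
gripper_width: 0.698
grasp_force: 0.0
```

```bash
python3 - <<'E'
from h import *
from plant import manip
go((.415,-.194,.06),85.3)
T=manip.grab_frame("top");S=manip.grab_frame("side")
pickle.dump(T,open("pics/top2.pkl","wb"));pickle.dump(S,open("pics/side2.pkl","wb"))
a=cv2.resize(T["img"][145:245,250:350],(400,400),interpolation=2);b=cv2.resize(S["img"][150:250,220:320],(400,400),interpolation=2)
cv2.imwrite("pics/z5.png",np.hstack([a,b]))
E
```

```text
t 10.1333 tcp [ 0.4117 -0.1937  0.1112] yaw 85.07 zdir [-0.  0. -1.] F [ 0.3  0.1 -0.8] w 59.3 gf 0.0
shift cm [-0.33  0.    5.12] turn -0.23
```

View pics/z5.png

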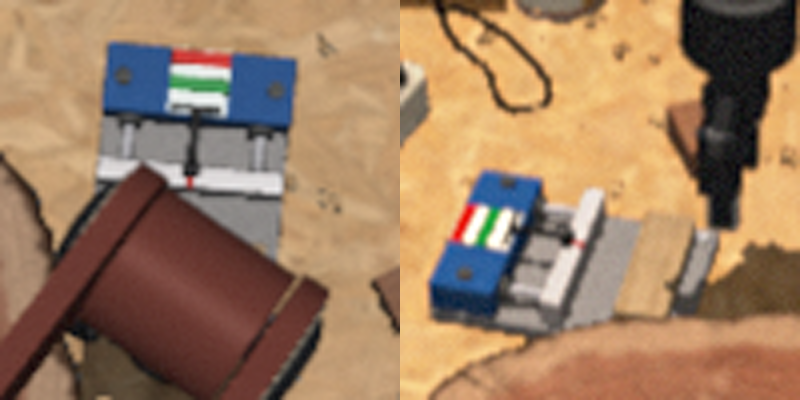

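The board lies flat on the bed, square to the fence (side-view top face corners (645,212), (692,222), (655,318), (615,310)). The gripper is behind it, with its near tip at (722,228). I'll check the board centre and the tip height.

```bash
python3 - <<'E'
from h import *
S=load("side2");C=-S["R"].T@S["t"]
px=lambda p:(220+(p[0]-400)/4-.4,150+p[1]/4-.4)
A=np.array([ray(S,px(p),.030) for p in [(645,212),(692,222),(655,318),(615,310)]]);print(A.round(4),A.mean(0).round(4))
print("redmark",ray(S,px((574,243)),.036).round(4))
for x in(710,722,735):
    d=S["R"].T@np.linalg.inv(S["mtx"])@[*px((x,229)),1.]
    for y in(-.155,-.17):print((C+d*(y-C[1])/d[1]).round(4))
E
```

```text
[[ 0.4776 -0.2486  0.03  ]
 [ 0.4427 -0.2424  0.03  ]
 [ 0.4544 -0.1389  0.03  ]
 [ 0.4825 -0.1428  0.03  ]] [ 0.4643 -0.1932  0.03  ]
redmark [ 0.5209 -0.2006  0.036 ]
[ 0.4203 -0.155   0.0998]
[ 0.4219 -0.17    0.087 ]
[ 0.4124 -0.155   0.1008]
[ 0.4139 -0.17    0.088 ]
[ 0.4039 -0.155   0.1019]
[ 0.4052 -0.17    0.0891]
```

>>> {"api": "move_arm", "payload": {
  "rows": [
    [0,0,1.5,0,0,-0.2,0.4],
    [0,0,1.5,0,0,0,0.4],
    [0,0,1.5,0,0,0,0.4],
    [0,0,1.5,0,0,0,0.4],
    [0,0,0.7,0,0,0,0.4],
    [0,0,0.4,0,0,0,0.4],
    [0,0,0.2,0,0,0,0.4],
    [0,0,0,0,0,0,0.4],
    [-0.5,0,0,0,0,0,0.4],
    [-0.5,0,0,0,0,0,0.4],
    [-0.4,0,0,0,0,0,0.4],
    [-0.2,0,0,0,0,0,0.4],
    [-0.2,0,0,0,0,0,0.4],
    [-0.2,0,0,0,0,0,0.4],
    [-0.2,0,0,0,0,0,0.4],
    [-0.2,0,0,0,0,0,0.4],
    [-0.2,0,0,0,0,0,0.4],
    [-0.2,0,0,0,0,0,0.4],
    [0,0,0,0,0,0,0.4]
  ]
}}

```text
time: 11.82
tool_pos: [0.4401, -0.1961, 0.0383]
tool_rot: [0.0, 0.04, 0.999, -0.0]
contact_force: [0.6, -0.6, -0.7]
gripper_width: 0.698
grasp_force: 0.0
```

```bash
python3 - <<'E'
from h import *
from plant import manip
go((.4705,-.1986,.038),85.3)
S=manip.grab_frame("side");T=manip.grab_frame("top")
a=cv2.resize(T["img"][145:245,250:350],(400,400),interpolation=2);b=cv2.resize(S["img"][150:250,220:320],(400,400),interpolation=2)
cv2.imwrite("pics/z6.png",np.hstack([a,b]))
E
```

```text
t 11.8167 tcp [ 0.4401 -0.1961  0.0383] yaw 85.43 zdir [ 0. -0. -1.] F [ 0.6 -0.6 -0.7] w 59.4 gf 0.0
shift cm [-3.05 -0.    0.03] turn 0.13
```

View pics/z6.png

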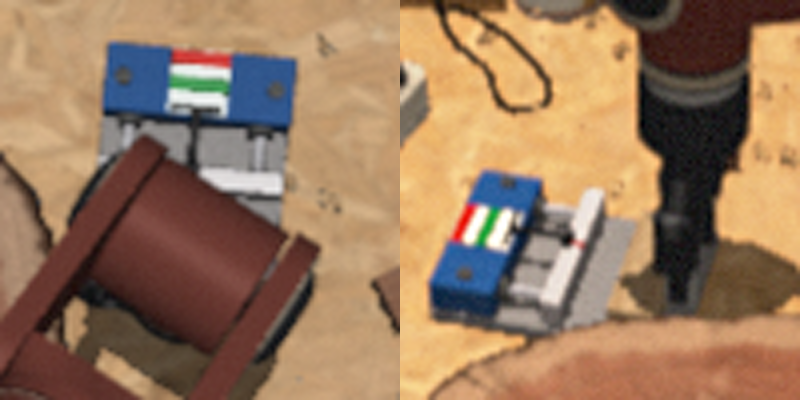

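The fingers are now just behind the board (side-view tip around (685,300)), and the wrist force is zero. Pushing on, slowly.

>>> {"api": "move_arm", "payload": {
  "rows": [
    [-0.2,0,0,0,0,0,0.4],
    [-0.2,0,0,0,0,0,0.4],
    [-0.2,0,0,0,0,0,0.4],
    [-0.2,0,0,0,0,0,0.4],
    [-0.2,0,0,0,0,0,0.4],
    [-0.2,0,0,0,0,0,0.4],
    [-0.2,0,0,0,0,0,0.4],
    [-0.2,0,0,0,0,0,0.4],
    [-0.2,0,0,0,0,0,0.4],
    [-0.2,0,0,0,0,0,0.4],
    [-0.2,0,0,0,0,0,0.4],
    [-0.2,0,0,0,0,0,0.4],
    [-0.2,0,0,0,0,0,0.4],
    [-0.2,0,0,0,0,0,0.4],
    [0,0,0,0,0,0,0.4]
  ]
}}

```text
time: 13.17
tool_pos: [0.4681, -0.1984, 0.0384]
tool_rot: [0.0, 0.04, 0.999, -0.0]
contact_force: [0.1, 0.1, 0.3]
gripper_width: 0.701
grasp_force: 0.0
```

>>> {"api": "move_arm", "payload": {
  "rows": [
    [-0.1,0,0,0,0,0,0.4],
    [-0.1,0,0,0,0,0,0.4],
    [-0.1,0,0,0,0,0,0.4],
    [-0.1,0,0,0,0,0,0.4],
    [-0.1,0,0,0,0,0,0.4],
    [0,0,0,0,0,0,0.4],
    [0,0,0,0,0,0,0.4]
  ]
}}

```text
time: 13.75
tool_pos: [0.4723, -0.1985, 0.0382]
tool_rot: [-0.0, 0.04, 0.999, 0.0]
contact_force: [-3.6, 1.1, 2.4]
gripper_width: 0.702
grasp_force: 1.7
```

>>> {"api": "move_arm", "payload": {
  "rows": [
    [-0.1,0,0,0,0,0,0.4],
    [-0.1,0,0,0,0,0,0.4],
    [-0.1,0,0,0,0,0,0.4],
    [-0.1,0,0,0,0,0,0.4],
    [-0.1,0,0,0,0,0,0.4],
    [-0.1,0,0,0,0,0,0.4],
    [-0.1,0,0,0,0,0,0.4],
    [-0.1,0,0,0,0,0,0.4],
    [-0.1,0,0,0,0,0,0.4],
    [0,0,0,0,0,0,0.4],
    [0,0,0,0,0,0,0.4],
    [0,0,0,0,0,0,0.4]
  ]
}}

```text
time: 14.75
tool_pos: [0.4799, -0.1992, 0.038]
tool_rot: [-0.002, 0.04, 0.999, 0.0]
contact_force: [-9.5, 1.5, 5.9]
gripper_width: 0.706
grasp_force: 5.0
```

```bash
python3 - <<'E'
from h import *
from plant import manip
go((.4855,-.1998,.038),85.3)
S=manip.grab_frame("side");T=manip.grab_frame("top")
pickle.dump(S,open("pics/side3.pkl","wb"))
a=cv2.resize(T["img"][145:220,255:330],(400,400),interpolation=2);b=cv2.resize(S["img"][185:240,225:280],(400,400),interpolation=2)
cv2.imwrite("pics/z7.png",np.hstack([a,b]))
E
```

```text
t 14.75 tcp [ 0.4799 -0.1992  0.038 ] yaw 85.41 zdir [-0.005  0.001 -1.   ] F [-9.5  1.5  5.9] w 60.0 gf 5.0
shift cm [-0.56 -0.02 -0.01] turn 0.11
```

View pics/z7.png

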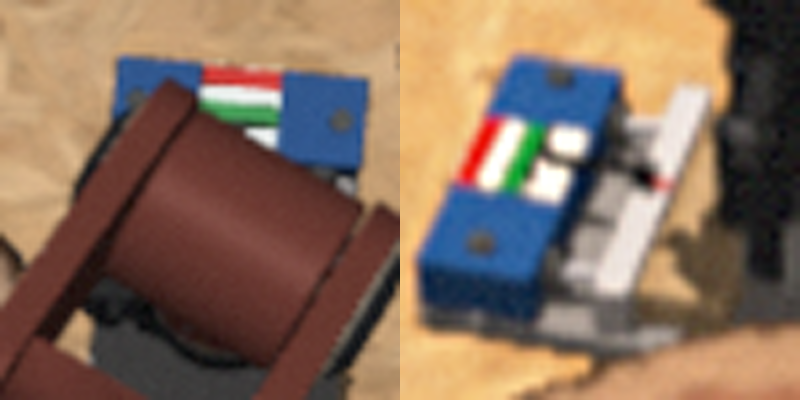

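The pointer's far edge is at about (540,155), just at the green's lower edge, so travel is roughly 9–10 mm. The board is square and in contact with the fence. I'll push 5 mm more.

>>> {"api": "move_arm", "payload": {
  "rows": [
    [-0.1,0,0,0,0,0,0.4],
    [-0.1,0,0,0,0,0,0.4],
    [-0.1,0,0,0,0,0,0.4],
    [-0.1,0,0,0,0,0,0.4],
    [-0.1,0,0,0,0,0,0.4],
    [0,0,0,0,0,0,0.4],
    [0,0,0,0,0,0,0.4],
    [0,0,0,0,0,0,0.4],
    [0,0,0,0,0,0,0.4],
    [0,0,0,0,0,0,0.4],
    [0,0,0,0,0,0,0.4],
    [0,0,0,0,0,0,0.4],
    [0,0,0,0,0,0,0.4],
    [0,0,0,0,0,0,0.4]
  ]
}}

```text
time: 16.02
tool_pos: [0.4839, -0.1995, 0.0379]
tool_rot: [-0.004, 0.04, 0.999, 0.001]
contact_force: [-13.6, 2.1, 9.4]
gripper_width: 0.699
grasp_force: 7.0
```

```bash
python3 - <<'E'
from h import *
from plant import manip
go((.4855,-.1998,.038),85.3)
S=manip.grab_frame("side")
cv2.imwrite("pics/z8.png",cv2.resize(S["img"][185:240,225:290],(780,600)if 0 else(709,600),interpolation=2))
E
```

```text
t 16.0167 tcp [ 0.4839 -0.1995  0.0379] yaw 85.41 zdir [-0.008  0.001 -1.   ] F [-13.6   2.1   9.4] w 59.4 gf 7.0
shift cm [-0.16 -0.02 -0.01] turn 0.11
```

View pics/z8.png

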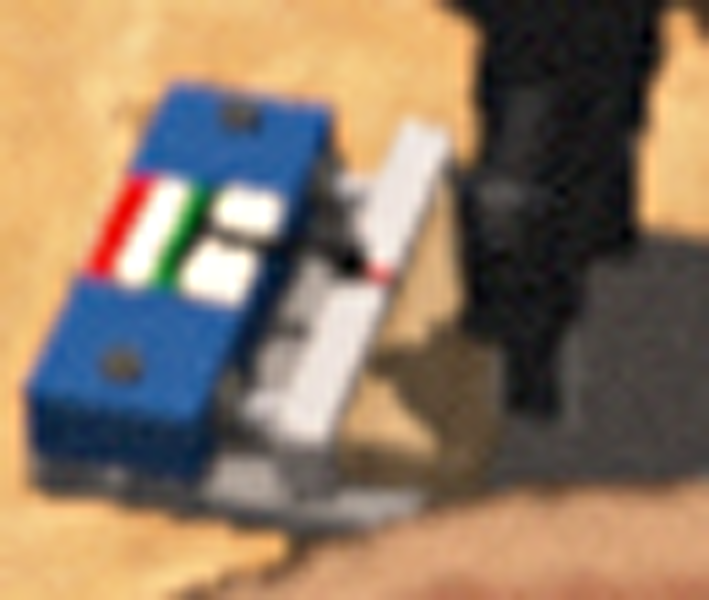

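The pointer's far edge at (190,225) now stands inside the green, travel is about 14 mm and the push is 13.6 N. The board is flat and flush along the fence. Handing in.

```bash
python3 -c "
from plant import manip
print(manip.job_done())"
```

```text
the job is handed in; nothing more can be done
None
```

I handed the job in with the gripper still pressing the board flat and square against the fence: pointer in the green at about 14 mm travel (read from the side camera), about 14 N at the wrist, and its middle an estimated 1–3 mm from the red line. The hand-in returned no verdict.

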